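# Add a sample board to the pile through the feed shelf

### The arm

A 6-joint arm with a two-finger parallel gripper is mounted at the origin on the work surface. World frame = base frame: x ahead of the robot, y to its left, z up, the work surface at z = 0. Lengths are in mm, angles in rad, forces in N, time in s.
With the tool pointing down it reaches from about 350 to 775 mm from the base axis. Payload 7.3 kg.
Tool frame: the origin (TCP) lies at the very end of the fingers, on their centre line; the grasp point (between the pads) lies 19 mm behind it; z points along the fingers, y is the line along which they close (so a half turn about z gives the same grasp; the last joint's range is limited). The gripper opens to 92 mm and grips with 3 to 60 N. Pads are 19 mm wide; open, the fingers measure 130 mm over their backs; the gripper's body (75 mm by 190 mm) begins 47 mm behind the grasp point.
Start: joints at [1.028, 0.342, 1.524, -0, 1.275, -0.146], TCP at [202.884, 484.235, 226.741] pointing down, gripper open.
Joint ranges: [-2.53, 2.53], [-0.77, 2.02], [0.04, 2.7], [-1, 4.14], [0.28, 2.66], [-3.11, 3.11]. Speed limits (rad/s): [2.57, 2.57, 3.14, 3.14, 3.14, 3.14].

### API

Orientations are given as [roll, pitch, yaw] about the fixed x, y, z axes, in that order (R = Rz(yaw) Ry(pitch) Rx(roll)).
In Python, from plant import * gives the robot as it stands.
- The arm moves only by the tool arm_command, never from a script. Its arguments are lists of equal length, an entry for each row: "gripper": the finger opening in mm, from 0 to 91.8; "dp": the shift along the tool's x, y, z in units of 25 mm (1.0 is 25 mm), a list of three; "twist": the turn about the tool's z in units of 5 degrees (1.0 is 5 degrees). A call has exactly 5 rows; each row shifts and turns the commanded pose from where the row before left it, along the tool's axes as they then stand; what a row does not reach is not made up. A row lasts 1/8 s, in which the tool goes at most 62.5 mm and 10.7 degrees, less where a joint would pass 70% of its speed; a pose out of reach is approached as far as the arm can. A call is refused whole if a number of a shift passes 1 or a number of a turn 1, either way. A call with a gripper value outside its range is refused whole. The fingers move at their own pace and stop on an object; the grip force is fixed at half the most. Time passes only in rows, so rows that do not move let the fingers close, or fill a call up. It gives the time, the measured TCP pose, the force, the opening and the grip force at its end, in the units of the state.
- get_obs(): the state, without advancing time (a new reading comes with each control period).
- capture(name): name is "scene" or "top"; returns the picture (420x560x3 uint8, red, green, blue); there is no depth.
- get_calibration(name): a dict with "mtx" (3x3 intrinsics, pixels), "dist_coeffs" ([k1, k2, p1, p2, k3] as OpenCV has them; the pictures are not rectified), "position" and "attitude" of the camera in the world. Camera axes: x right, y down, z forward; pixel columns grow to the right and rows downward; lengths in mm; the calibration is good to about 2 mm. A picture is of the moment at which its call begins. get_calibration takes no time and is no camera call.
- close_job(): hands the job in; it is judged then, once.
The state is a dict: "time": time; "joint_positions": joint angles; "dq": joint speeds; "tau": joint torques, N m; "tool_pos": TCP position; "tcp_rot": TCP orientation; "contact_force": force on the tool from outside, world axes, zero at the start; "moment": the same for the moment, N m; "grip_width": finger opening in mm; "finger_force": force on a finger pad.
Only numpy, scipy, OpenCV 4.12 (cv2) and the standard library are available. Lean on these libraries where they do the work, as an engineer would, in place of code of your own. Each camera call takes 0.05 s, during which the arm holds its last target. There are 200 camera calls.

### The job

Add the sample board that lies on the feed shelf to the pile in the stacking bin beside it. First feel with the fingertips how high the top of the pile is; then press the shelf down until it stands just above that height, by a few millimetres, and slide the board across flat, never letting it tip or drop off the shelf, until it lies on the pile, clear of the shelf and home against the bin's end wall. Leave the other things on the desk where they are.

Things in the scene. Friction and masses are not known exactly. Their poses are not given: they have to be found in the camera images.
- board: rectangular wood-finish sample board, 140 mm (its x) by 100 mm (its y) by 16 mm thick, 0.1 to 0.21 kg; origin at the centre of its underside, z up. It starts on the shelf between two side fences 147 mm apart and 10 mm high, its x and y axes along those of the feeder.
- feeder: steel base of the feed shelf, fixed to the desk; origin on the desk under the middle of the board's starting place, z up. +y points along the shelf towards the bin; x runs across. The grey shelf above it reaches from y = -110 mm to y = +55 mm and from x = -80 to +80 mm; the fences stand along its sides from y = -50 to +55 mm.
- shelf (a joint): how far the shelf has been pressed down, in m: 0 is fully raised (always so at the start, its top 125 mm above the desk), at most 0.080. It moves straight down on two rods, needs about 5 to 7 N of push (more if moved fast) and stays where it is left; it does not spring back.
- shelf_press (a point): point on the top face of the shelf, on its bare tail behind the board (feeder x = 0, y = -85 mm): a clear place to press the shelf down, 35 mm behind the board's rear edge, and to start pushing the board from. It moves with the shelf.
- bin: stacking bin, fixed to the desk, axes along the feeder's (+y away from the shelf); origin on the desk under the middle of the pile of like boards in it. The pile covers 138 mm (x) by 98 mm (y) about the origin, is squared up and does not give or shift. Its top is level, 55 to 95 mm above the desk, different each time and not told. 7 to 15 mm part it from the shelf's edge.
- bin_end (a point): middle of the inner face of the bin's end wall (bin x = 0, y = +52 mm), at its top edge, 114 mm above the desk. A board home against this wall has its origin at bin y = +2 mm. The bin's side walls are 112 mm high and 148 mm apart, flared towards the shelf, open on top.
- mug: white mug, 80 mm across, 95 mm high, handle at its +y; bystander, origin at the centre of its underside
- jar: black jar, 84 mm across, 120 mm high; bystander, origin at the centre of its underside
- bottle: green drinking bottle, 68 mm across, 200 mm high; bystander, origin at the centre of its underside
- tissue_box: dark wooden tissue box, 135 x 205 x 85 mm high; bystander, origin at the centre of its underside
- tea_box: green box, 75 x 140 x 65 mm high; bystander, origin at the centre of its underside
- tape: yellow tape measure, 75 x 35 x 62 mm high, stands on the robot's side of the bin; bystander, origin at the centre of its underside
- stapler: black stapler, 38 x 140 (along its y) x 43 mm high, beyond the feed shelf; bystander, origin at the centre of its underside

How it is judged (in metres and radians):
On the way, in this order (a step that is already met when the one before it is completed fails the run):
1. the fingertips touch the top of the pile (contact force between the fingers and bin above 0.5 N and x of the grasp point in the frame of bin between -0.05 and 0.05 m and y of the grasp point in the frame of bin between -0.04 and 0.04 m).
2. the shelf has been pressed down (value of joint shelf above 0.02 m).
At the end, for the whole second after the job is handed in: The board rests flat (within 0.03 rad) and still on the pile in the bin, its middle within 7 mm of the bin's origin along y (home against the end wall is +2 mm) and 8 mm across, square within 0.08 rad, not touching the shelf (x of board in the frame of bin between -0.008 and 0.008 m and y of board in the frame of bin between -0.007 and 0.007 m and angle between the y axis of board and the y axis of bin, either way round below 0.08 rad and angle between board's own z axis and vertical below 0.03 rad and contact force between board and bin above 0.3 N and contact force between board and feeder below 0.1 N and linear speed of board below 0.02 m/s).
It fails at once if the board tipped by more than 0.10 rad (angle between board's own z axis and vertical above 0.1 rad).
It fails at once if another thing on the desk was moved by more than 30 mm (distance of any of mug, jar, bottle, tissue_box, tea_box, tape, stapler from where it was at the start of the episode above 0.03 m).
It also fails if it takes over 54 s, if anything falls off the work surface, if the arm or the gripper's body presses on something with over 40 N, if the wrist force passes 120 N, or if a joint passes its speed limit or range.

## Working session

There is one attempt and no reset: what is moved stays moved. The work goes in short steps, Python scripts to look and compute and a tool call to move; the robot and the scene stay as the last step left them, time stands still between calls to the robot, and variables do not carry over. Pictures are saved under pics/ and viewed, at most 10 in all, crops included, and the job is handed in when it is done.

Besides the shell and the picture viewer there is one more tool, called by a JSON object that holds its "fn" and its "kwargs". arm_command: Moves the arm, as the interface text tells. Its arguments: {"type":"object","properties":{"gripper":{"type":"array"},"dp":{"type":"array"},"twist":{"type":"array"}},"required":["gripper","dp","twist"]}

```bash
mkdir -p pics; python3 - <<'E'
from plant import *
import cv2
for n in("top","scene"):
    cv2.imwrite(f"pics/{n}0.png",capture(n)[:,:,::-1]); print(get_calibration(n))
print(get_obs())
E
```

```text
{'mtx': array([[475.45482675,   0.        , 286.60151621],
       [  0.        , 475.45482675, 217.2608523 ],
       [  0.        ,   0.        ,   1.        ]]), 'dist_coeffs': array([-0.15633437,  0.        ,  0.        ,  0.        ,  0.        ]), 'position': array([ 457.29849768,   -4.78449561, 1250.20699161]), 'attitude': array([-3.04834765, -0.010223  , -1.58456521])}
{'mtx': array([[536.50732732,   0.        , 274.82017418],
       [  0.        , 536.50732732, 208.75577228],
       [  0.        ,   0.        ,   1.        ]]), 'dist_coeffs': array([-0.1537447,  0.       ,  0.       ,  0.       ,  0.       ]), 'position': array([1646.75298054, -229.21356431,  897.85239112]), 'attitude': array([-2.19067622,  0.01149673,  1.38212388])}
{'time': 0.1, 'joint_positions': array([ 1.02800462e+00,  3.42645370e-01,  1.52491098e+00, -1.36014469e-05,
        1.27538184e+00, -1.45985571e-01]), 'dq': array([ 0.00130068, -0.00080195, -0.00340116,  0.00018338, -0.00039774,
       -0.00051729]), 'tau': array([ 7.60205112e-04, -4.32005632e+01, -2.44692260e+01,  7.18242559e-02,
        5.25987719e-02, -7.71590885e-05]), 'tool_pos': array([202.69099008, 483.91154131, 226.12210546]), 'tcp_rot': array([-3.14025953e+00, -1.82863708e-04,  2.74479037e+00]), 'contact_force': array([0.76827227, 0.41928378, 0.60644685]), 'moment': array([-0.06388507,  0.00604327,  0.01042832]), 'finger_force': 0.0, 'grip_width': 91.42518585540638}
```

View pics/top0.png

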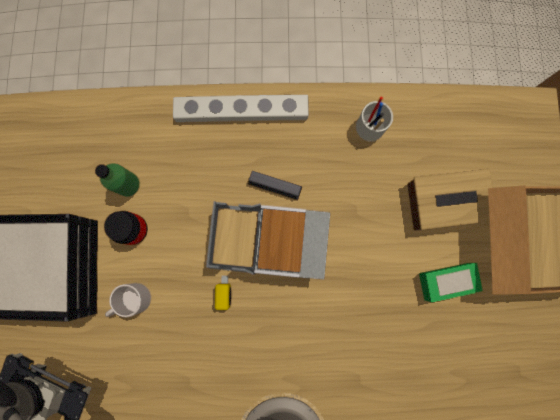

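View pics/scene0.png

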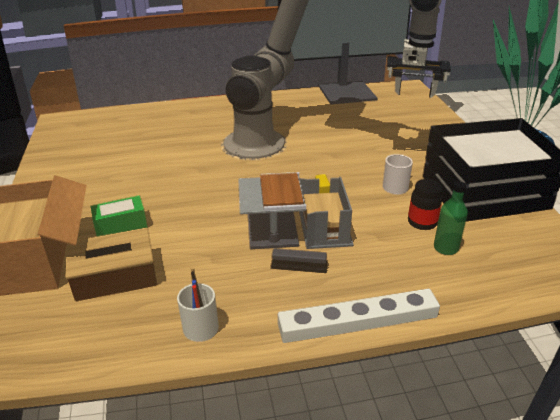

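The top view shows the bin around (236,238), the board around (282,240), the shelf tail at about (315,244) and the gripper at (40,390). I'll enlarge this to pick corners.

```bash
python3 - <<'E'
import cv2
i=cv2.imread("pics/top0.png")[195:285,200:335]
cv2.imwrite("pics/crop.png",cv2.resize(i,None,fx=5.9259,fy=5.9259,interpolation=cv2.INTER_CUBIC))
E
```

```text
(no output)
```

View pics/crop.png

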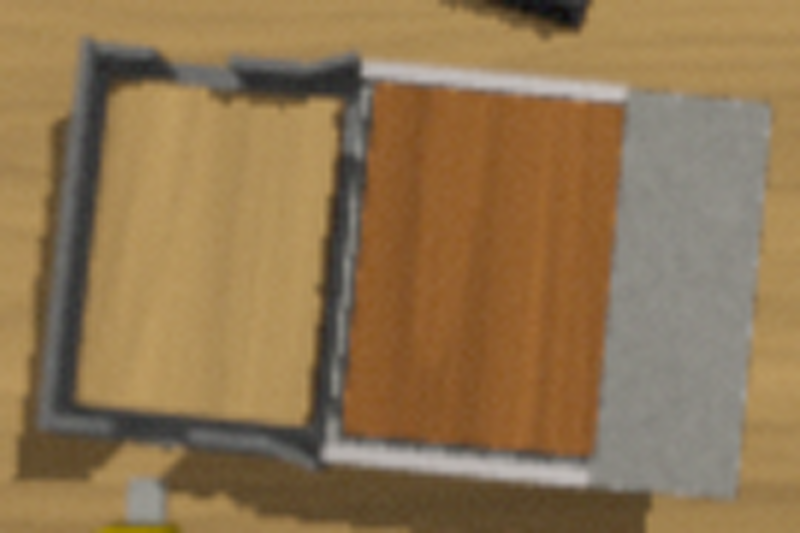

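The crop shows the board's top corners at (373,83), (625,103), (594,457) and (343,435). The shelf's rear corners are at (771,103) and (737,497), and the pile corners near (112,85), (340,97), (310,428) and (78,403).

```bash
cat > h.py <<'E'
import numpy as np, cv2
from plant import *
from scipy.spatial.transform import Rotation as R
from scipy.optimize import least_squares
def px2w(name,uv,z):
    c=get_calibration(name); n=cv2.undistortPoints(np.array(uv,float).reshape(-1,1,2),c["mtx"],c["dist_coeffs"]).reshape(-1,2)
    d=np.c_[n,np.ones(len(n))]@R.from_euler('xyz',c["attitude"]).as_matrix().T
    p=np.array(c["position"]); return p+d*((np.array(z)-p[2])/d[:,2])[:,None]
def crop(p): p=np.array(p,float); return (p+.5)/5.9259-.5+[200,195]
def fit(P,L):
    f=lambda q:(np.array(L)@np.array([[np.cos(q[2]),np.sin(q[2])],[-np.sin(q[2]),np.cos(q[2])]])+q[:2]-P[:,:2]).ravel()
    s=least_squares(f,[400,0,0]); return s.x,np.abs(s.fun).max()
E
python3 - <<'E'
from h import *
b=px2w("top",crop([(373,83),(625,103),(594,457),(343,435)]),[141]*4)
print(fit(b,[(70,50),(70,-50),(-70,-50),(-70,50)]))
s=px2w("top",crop([(771,103),(737,497)]),[125]*2)
A=np.r_[b,s]
print(fit(A,[(70,50),(70,-50),(-70,-50),(-70,50),(80,-110),(-80,-110)]))
e=px2w("top",crop([(82,40),(40,430)]),[114]*2);print(e) 
for z in(55,75,95):
  p=px2w("top",crop([(112,85),(340,97),(310,428),(78,403)]),[z]*4); print(z,fit(p,[(69,49),(69,-49),(-69,-49),(-69,49)]))
E
```

```text
(array([ 5.07888366e+02, -4.27541813e+00, -9.81623230e-02]), np.float64(0.6472533869685648))
(array([ 5.07456422e+02, -3.80810383e+00, -1.05635416e-01]), np.float64(1.6861024314662245))
[[604.25270971 158.21698628 114.        ]
 [446.2241631  175.42868059 114.        ]]
55 (array([ 5.20118595e+02,  1.12138381e+02, -9.96675002e-02]), np.float64(1.970430816798853))
75 (array([ 5.19067394e+02,  1.10181852e+02, -9.96674914e-02]), np.float64(2.549576683558712))
95 (array([ 5.18016194e+02,  1.08225322e+02, -9.96674199e-02]), np.float64(3.7575927597899863))
```

```bash
python3 - <<'E'
from h import *
o=get_obs(); y=o["tcp_rot"][2]; d=np.array([519.5,111])-o["tool_pos"][:2]
N=20; tw=(y-1.468)/N; print(np.degrees(tw)/5, d)
for k in range(N):
    a=y-k*tw
    print(k,np.round([d@[np.cos(a),np.sin(a)]/N/25,d@[np.sin(a),-np.cos(a)]/N/25],2))
E
```

```text
0.7315469935253958 [ 316.80900992 -372.91154131]
0 [-0.87 -0.44]
1 [-0.9  -0.39]
2 [-0.92 -0.33]
3 [-0.94 -0.27]
4 [-0.96 -0.21]
5 [-0.97 -0.15]
6 [-0.97 -0.08]
7 [-0.98 -0.02]
8 [-0.98  0.04]
9 [-0.97  0.1 ]
10 [-0.96  0.16]
11 [-0.95  0.23]
12 [-0.94  0.29]
13 [-0.92  0.34]
14 [-0.89  0.4 ]
15 [-0.86  0.46]
16 [-0.83  0.51]
17 [-0.8   0.57]
18 [-0.76  0.61]
19 [-0.72  0.66]
```

{"fn": "arm_command", "kwargs": {"gripper": [0,0,0,0,0], "dp": [[-0.87,-0.44,0],[-0.9,-0.39,0],[-0.92,-0.33,0],[-0.94,-0.27,0],[-0.96,-0.21,0]], "twist": [0.73,0.73,0.73,0.73,0.73]}}

```text
time: 0.72
tool_pos: [282.3, 390.1, 226.4]
tcp_rot: [-3.141, -0.0, 2.424]
contact_force: [0.7, -0.4, 1.0]
grip_width: 46.4
finger_force: 0.0
```

{"fn": "arm_command", "kwargs": {"gripper": [0,0,0,0,0], "dp": [[-0.97,-0.15,0],[-0.97,-0.08,0],[-0.98,-0.02,0],[-0.98,0.04,0],[-0.97,0.1,0]], "twist": [0.73,0.73,0.73,0.73,0.73]}}

```text
time: 1.35
tool_pos: [361.6, 297.1, 226.4]
tcp_rot: [-3.141, -0.0, 2.106]
contact_force: [0.4, -0.2, 0.3]
grip_width: 0.9
finger_force: 0.0
```

{"fn": "arm_command", "kwargs": {"gripper": [0,0,0,0,0], "dp": [[-0.96,0.16,0],[-0.95,0.23,0],[-0.94,0.29,0],[-0.92,0.34,0],[-0.89,0.4,0]], "twist": [0.73,0.73,0.73,0.73,0.73]}}

```text
time: 1.98
tool_pos: [440.8, 204.0, 226.4]
tcp_rot: [-3.141, -0.0, 1.787]
contact_force: [0.4, -0.3, 1.1]
grip_width: 0.8
finger_force: 0.0
```

{"fn": "arm_command", "kwargs": {"gripper": [0,0,0,0,0], "dp": [[-0.86,0.46,0],[-0.83,0.51,0],[-0.8,0.57,0],[-0.76,0.61,0],[-0.72,0.66,0]], "twist": [0.73,0.73,0.73,0.73,0.73]}}

```text
time: 2.6
tool_pos: [520.1, 111.2, 226.3]
tcp_rot: [-3.141, 0.0, 1.469]
contact_force: [0.6, 0.7, 0.0]
grip_width: 0.1
finger_force: 0.0
```

{"fn": "arm_command", "kwargs": {"gripper": [0,0,0,0,0], "dp": [[0,0,1],[0,0,1],[0,0,1],[0,0,1],[0,0,1]], "twist": [0,0,0,0,0]}}

```text
time: 3.22
tool_pos: [519.6, 111.9, 100.6]
tcp_rot: [-3.141, 0.0, 1.471]
contact_force: [0.0, -0.2, 0.1]
grip_width: 0.5
finger_force: 0.0
```

{"fn": "arm_command", "kwargs": {"gripper": [0,0,0,0,0], "dp": [[0,0,0.04],[0,0,0.04],[0,0,0.04],[0,0,0.04],[0,0,0.04]], "twist": [0,0,0,0,0]}}

```text
time: 3.85
tool_pos: [520.0, 111.9, 97.1]
tcp_rot: [3.141, -0.0, 1.471]
contact_force: [0.7, -0.3, 0.5]
grip_width: 0.4
finger_force: 0.0
```

{"fn": "arm_command", "kwargs": {"gripper": [0,0,0,0,0], "dp": [[0,0,0.05],[0,0,0.05],[0,0,0.05],[0,0,0.05],[0,0,0.05]], "twist": [0,0,0,0,0]}}

```text
time: 4.47
tool_pos: [519.8, 111.9, 90.4]
tcp_rot: [3.142, -0.0, 1.471]
contact_force: [-0.5, -0.2, -0.5]
grip_width: 0.7
finger_force: 0.0
```

{"fn": "arm_command", "kwargs": {"gripper": [0,0,0,0,0], "dp": [[0,0,0.05],[0,0,0.05],[0,0,0.05],[0,0,0.05],[0,0,0.05]], "twist": [0,0,0,0,0]}}

```text
time: 5.1
tool_pos: [519.8, 111.9, 84.1]
tcp_rot: [3.142, -0.0, 1.471]
contact_force: [0.6, -0.6, 0.2]
grip_width: 0.2
finger_force: 0.0
```

{"fn": "arm_command", "kwargs": {"gripper": [0,0,0,0,0], "dp": [[0,0,0.05],[0,0,0.05],[0,0,0.05],[0,0,0.05],[0,0,0.05]], "twist": [0,0,0,0,0]}}

```text
time: 5.72
tool_pos: [519.9, 111.9, 77.9]
tcp_rot: [3.142, -0.0, 1.471]
contact_force: [-0.8, -0.5, -0.1]
grip_width: 0.4
finger_force: 0.0
```

{"fn": "arm_command", "kwargs": {"gripper": [0,0,0,0,0], "dp": [[0,0,0.05],[0,0,0.05],[0,0,0.05],[0,0,0.05],[0,0,0.05]], "twist": [0,0,0,0,0]}}

```text
time: 6.35
tool_pos: [519.9, 111.9, 71.6]
tcp_rot: [3.142, -0.0, 1.471]
contact_force: [0.4, 0.2, -1.2]
grip_width: 0.7
finger_force: 0.0
```

{"fn": "arm_command", "kwargs": {"gripper": [0,0,0,0,0], "dp": [[0,0,0.05],[0,0,0.05],[0,0,0.05],[0,0,0.05],[0,0,0.05]], "twist": [0,0,0,0,0]}}

```text
time: 6.98
tool_pos: [520.0, 111.9, 69.7]
tcp_rot: [3.139, -0.0, 1.471]
contact_force: [-15.8, -1.4, 45.4]
grip_width: 0.6
finger_force: 22.9
```

{"fn": "arm_command", "kwargs": {"gripper": [0,0,0,0,0], "dp": [[0,0,-0.03],[0,0,-0.03],[0,0,-0.03],[0,0,-0.03],[0,0,-0.03]], "twist": [0,0,0,0,0]}}

```text
time: 7.6
tool_pos: [519.8, 111.9, 70.0]
tcp_rot: [3.141, -0.0, 1.471]
contact_force: [-0.6, -0.3, 3.1]
grip_width: 0.4
finger_force: 1.1
```

{"fn": "arm_command", "kwargs": {"gripper": [0,0,0,0,0], "dp": [[0,0,-1],[0,0,-1],[0,0,-1],[0,0,-1],[-0.5,0,-0.1]], "twist": [0,0,0,0,0]}}

```text
time: 8.22
tool_pos: [519.5, 99.6, 173.1]
tcp_rot: [3.138, -0.001, 1.472]
contact_force: [-0.2, -0.6, -0.8]
grip_width: 0.4
finger_force: 0.0
```

{"fn": "arm_command", "kwargs": {"gripper": [0,0,60,60,60], "dp": [[-1,0,0],[-1,0,0],[-1,0,0],[-1,0,0],[-1,0,0]], "twist": [0,0,0,0,0]}}

```text
time: 8.85
tool_pos: [505.1, -26.4, 170.4]
tcp_rot: [-3.14, -0.0, 1.47]
contact_force: [1.2, 0.0, -0.0]
grip_width: 25.6
finger_force: 0.0
```

{"fn": "arm_command", "kwargs": {"gripper": [60,60,60,60,60], "dp": [[-1,0,0],[-1,0,0],[-0.56,-0.04,0],[0,0,0.8],[0,0,0.6]], "twist": [0,0,0,0,0]}}

```text
time: 9.48
tool_pos: [498.0, -88.5, 135.4]
tcp_rot: [-3.14, -0.0, 1.47]
contact_force: [0.5, 0.5, -0.6]
grip_width: 59.8
finger_force: 0.0
```

```bash
python3 - <<'E'
from h import *
i=capture("top")[:,:,::-1][195:285,200:335]
cv2.imwrite("pics/crop2.png",cv2.resize(i,None,fx=5.9259,fy=5.9259,interpolation=cv2.INTER_CUBIC))
o=get_obs();print(o["tool_pos"],o["contact_force"],o["grip_width"],o["tcp_rot"])
E
```

```text
[497.09075835 -88.05680407 133.65166132] [-0.69410591  1.08238222 -1.28660184] 59.800152222192175 [-3.13715622e+00 -1.14767755e-03  1.47058943e+00]
```

View pics/crop2.png

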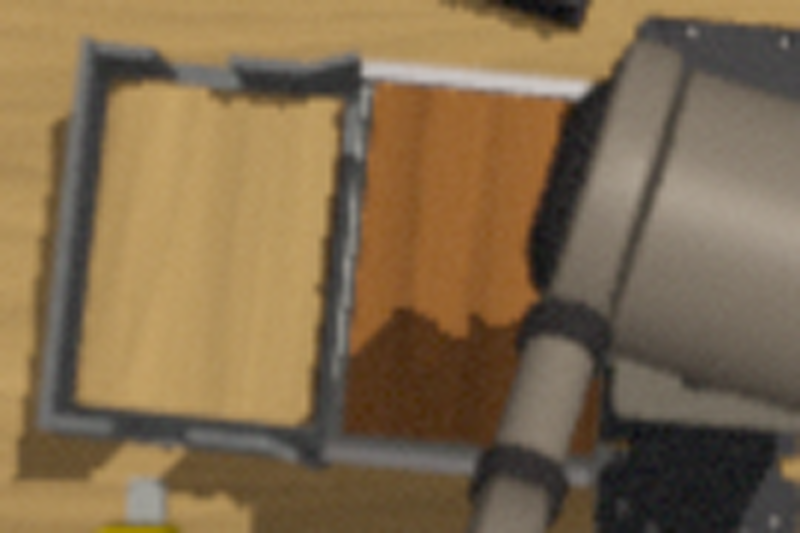

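The crop shows the board and bin unchanged, with the arm over the shelf tail. Next I'll press down gently.

{"fn": "arm_command", "kwargs": {"gripper": [60,60,60,60,60], "dp": [[0,0,0.2],[0,0,0.15],[0,0,0.2],[0,0,0.25],[0,0,0.25]], "twist": [0,0,0,0,0]}}

```text
time: 10.15
tool_pos: [499.1, -88.4, 111.2]
tcp_rot: [3.14, 0.0, 1.471]
contact_force: [-0.3, 0.9, 5.9]
grip_width: 59.9
finger_force: 3.3
```

{"fn": "arm_command", "kwargs": {"gripper": [60,60,60,60,60], "dp": [[0,0,0.25],[0,0,0.25],[0,0,0.2],[0,0,0.15],[0,0,0.1]], "twist": [0,0,0,0,0]}}

```text
time: 10.78
tool_pos: [499.1, -88.4, 87.3]
tcp_rot: [3.14, 0.0, 1.471]
contact_force: [-0.7, 1.0, 6.0]
grip_width: 59.8
finger_force: 3.0
```

Down another 14 mm, to about 73.

{"fn": "arm_command", "kwargs": {"gripper": [60,60,60,60,60], "dp": [[0,0,0.15],[0,0,0.15],[0,0,0.1],[0,0,0.08],[0,0,0.04]], "twist": [0,0,0,0,0]}}

```text
time: 11.4
tool_pos: [499.1, -88.5, 74.3]
tcp_rot: [3.14, 0.0, 1.471]
contact_force: [-1.2, 0.7, 6.0]
grip_width: 59.8
finger_force: 2.9
```

{"fn": "arm_command", "kwargs": {"gripper": [60,60,60,60,60], "dp": [[0,0,0.02],[0,0,0.02],[0,0,0],[0,0,0],[0,0,0]], "twist": [0,0,0,0,0]}}

```text
time: 12.02
tool_pos: [499.2, -88.5, 73.4]
tcp_rot: [3.14, 0.0, 1.471]
contact_force: [-0.3, 0.8, 4.9]
grip_width: 60.3
finger_force: 2.7
```

{"fn": "arm_command", "kwargs": {"gripper": [60,60,60,60,60], "dp": [[0,0,0.02],[0,0,0.02],[0,0,0],[0,0,0],[0,0,0]], "twist": [0,0,0,0,0]}}

```text
time: 12.65
tool_pos: [499.1, -88.5, 72.3]
tcp_rot: [3.14, 0.0, 1.471]
contact_force: [-0.8, 0.7, 5.2]
grip_width: 59.8
finger_force: 2.5
```

{"fn": "arm_command", "kwargs": {"gripper": [60,60,60,60,60], "dp": [[0,0,-0.1],[0,0,-0.1],[0.2,0,0],[0.25,0,0],[0.25,0,0]], "twist": [0,0,0,0,0]}}

```text
time: 13.28
tool_pos: [500.4, -70.5, 76.6]
tcp_rot: [-3.141, -0.0, 1.471]
contact_force: [0.1, -0.5, 0.4]
grip_width: 60.1
finger_force: 0.0
```

{"fn": "arm_command", "kwargs": {"gripper": [60,60,60,60,60], "dp": [[0.2,0,0],[0.2,0,0],[0.2,0,0],[0.2,0,0],[0.2,0,0]], "twist": [0,0,0,0,0]}}

```text
time: 13.9
tool_pos: [503.0, -45.9, 76.7]
tcp_rot: [3.142, -0.0, 1.471]
contact_force: [-0.8, -0.8, -0.5]
grip_width: 59.9
finger_force: 0.3
```

{"fn": "arm_command", "kwargs": {"gripper": [60,60,60,60,60], "dp": [[0.2,0,0],[0.2,0,0],[0.2,0,0],[0.2,0,0],[0.2,0,0]], "twist": [0,0,0,0,0]}}

```text
time: 14.52
tool_pos: [505.5, -21.0, 76.7]
tcp_rot: [3.141, -0.0, 1.471]
contact_force: [0.3, -0.7, 0.7]
grip_width: 60.3
finger_force: 0.4
```

```bash
python3 - <<'E'
from h import *
a=capture("scene")[:,:,::-1][150:260,220:380];b=capture("top")[:,:,::-1][190:285,195:335]
a=cv2.resize(a,(436,300),interpolation=2);b=cv2.resize(b,(442,300),interpolation=2)
cv2.imwrite("pics/c3.png",np.vstack([a[:,:436],b[:,:436]]))
E
```

```text
(no output)
```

View pics/c3.png

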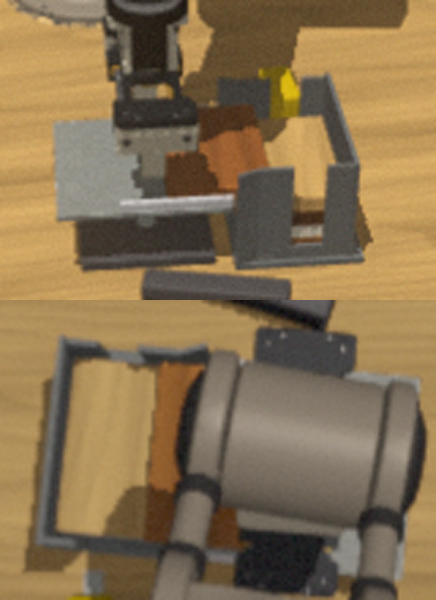

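The scene crop shows the board sliding flat. The top crop has its front edge about a third of the way into the bin, square to it at around x=155.

{"fn": "arm_command", "kwargs": {"gripper": [60,60,60,60,60], "dp": [[0.15,0,0],[0.15,0,0],[0.15,0,0],[0.15,0,0],[0.15,0,0]], "twist": [0,0,0,0,0]}}

```text
time: 15.25
tool_pos: [507.4, -2.4, 76.8]
tcp_rot: [3.141, -0.0, 1.471]
contact_force: [0.7, -1.3, 0.4]
grip_width: 60.4
finger_force: 0.6
```

{"fn": "arm_command", "kwargs": {"gripper": [60,60,60,60,60], "dp": [[0.15,0,0],[0.15,0,0],[0.15,0,0],[0.15,0,0],[0.15,0,0]], "twist": [0,0,0,0,0]}}

```text
time: 15.88
tool_pos: [509.1, 16.4, 76.6]
tcp_rot: [-3.141, -0.0, 1.471]
contact_force: [0.1, -0.6, -0.3]
grip_width: 60.2
finger_force: 0.3
```

{"fn": "arm_command", "kwargs": {"gripper": [60,60,60,60,60], "dp": [[0.15,0,0],[0.15,0,0],[0.15,0,0],[0.15,0,0],[0.15,0,0]], "twist": [0,0,0,0,0]}}

```text
time: 16.5
tool_pos: [511.1, 34.9, 76.7]
tcp_rot: [-3.142, -0.0, 1.471]
contact_force: [0.3, -0.3, -1.1]
grip_width: 60.3
finger_force: 0.3
```

{"fn": "arm_command", "kwargs": {"gripper": [60,60,60,60,60], "dp": [[0.1,0,0],[0.1,0,0],[0.1,0,0],[0.08,0,0],[0.06,0,0]], "twist": [0,0,0,0,0]}}

```text
time: 17.12
tool_pos: [512.2, 45.7, 76.7]
tcp_rot: [3.141, -0.0, 1.471]
contact_force: [-0.1, -0.7, -0.5]
grip_width: 59.8
finger_force: 0.4
```

{"fn": "arm_command", "kwargs": {"gripper": [60,60,60,60,60], "dp": [[0.04,0,0],[0.03,0,0],[0.03,0,0],[0.03,0,0],[0.03,0,0]], "twist": [0,0,0,0,0]}}

```text
time: 17.75
tool_pos: [512.6, 49.6, 76.7]
tcp_rot: [3.142, -0.0, 1.471]
contact_force: [0.6, -0.7, 0.7]
grip_width: 59.9
finger_force: 0.5
```

{"fn": "arm_command", "kwargs": {"gripper": [60,60,60,60,60], "dp": [[0.03,0,0],[0.03,0,0],[0.03,0,0],[0.03,0,0],[0.03,0,0]], "twist": [0,0,0,0,0]}}

```text
time: 18.38
tool_pos: [512.5, 51.9, 76.7]
tcp_rot: [-3.141, 0.002, 1.471]
contact_force: [-3.3, -12.0, 2.0]
grip_width: 59.9
finger_force: 5.6
```

The board meets the wall at about the expected place. I'll back off and look.

{"fn": "arm_command", "kwargs": {"gripper": [60,60,60,60,60], "dp": [[-0.05,0,0],[-0.2,0,0],[-0.4,0,-0.2],[-0.5,0,-0.8],[-0.5,0,-1]], "twist": [0,0,0,0,0]}}

```text
time: 19.0
tool_pos: [508.5, 11.6, 127.2]
tcp_rot: [-3.141, -0.0, 1.471]
contact_force: [-0.3, 0.1, -0.8]
grip_width: 59.7
finger_force: 0.0
```

{"fn": "arm_command", "kwargs": {"gripper": [60,60,60,60,60], "dp": [[-1,0,-1],[-1,0,-1],[-1,0,-0.5],[-1,0,0],[-1,0,0]], "twist": [0,0,0,0,0]}}

```text
time: 19.62
tool_pos: [496.2, -113.3, 189.8]
tcp_rot: [3.14, -0.0, 1.471]
contact_force: [0.1, 1.1, 0.5]
grip_width: 60.2
finger_force: 0.0
```

```bash
python3 - <<'E'
from h import *
i=capture("top")[:,:,::-1][195:285,200:335]
cv2.imwrite("pics/crop4.png",cv2.resize(i,None,fx=5.9259,fy=5.9259,interpolation=cv2.INTER_CUBIC))
a=capture("scene")[:,:,::-1][150:260,220:380]
cv2.imwrite("pics/c5.png",cv2.resize(a,None,fx=5,fy=5,interpolation=2))
E
```

```text
(no output)
```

View pics/crop4.png

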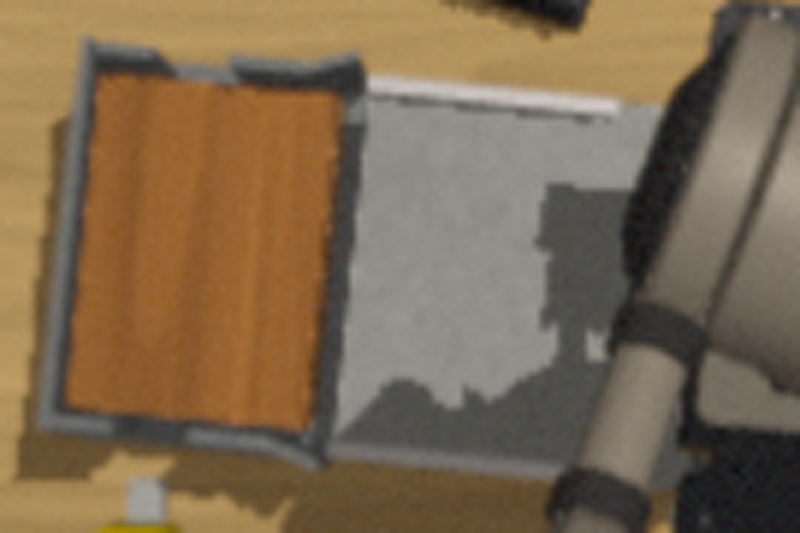

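View pics/c5.png

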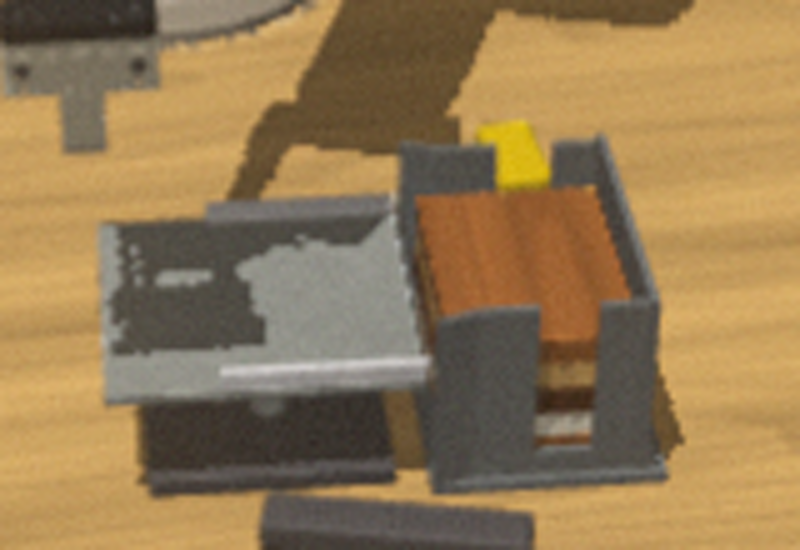

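The top crop has the board in the bin, with corners near (95,75), (340,95), (310,430) and (68,408): square, against the end wall and clear of the shelf edge. The scene crop shows it lying flat on the pile.

```bash
python3 -c "
from plant import *
print(close_job())"
```

```text
the job is handed in; nothing more can be done
None
```

The job is handed in: the last pictures show the board flat on the pile, home against the bin's end wall and clear of the shelf, with the shelf set about 2 mm above the felt pile height of 70 mm; it took about 20 s, and no verdict came back.

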